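# Set the came mill's feed selector to the green slot

## Robot

A 7-joint arm with a two-finger parallel gripper is mounted at the origin on the work surface. World frame = base frame: x ahead of the robot, y to its left, z up, the work surface at z = 0. Lengths are in m, angles in rad, forces in N, time in s.
With the tool pointing down it reaches from about 0.425 to 0.875 m from the base axis. Payload 8.4 kg.
Tool frame: the origin (TCP) lies on the centre line of the jaws, within the pads' length; the fingertips stand 17 mm ahead of it and the grasp point (between the pads) lies 2 mm behind it (r.tip_reach is the distance from the TCP to the fingertips, in m); z points along the fingers, x is the direction in which the jaws open and shut, and the axes are right-handed (so a half turn about z gives the same grasp; the last joint's range is limited). The gripper opens to 85 mm and grips with 20 to 120 N. Pads are 22 mm wide; open, the fingers measure 114 mm over their backs; the gripper's body (76 mm by 85 mm) begins 54 mm behind the grasp point. The pads swing forward as they close: fully open they stand 13 mm farther back than shut.
Start: joints at [-1.385, 0.333, 0.04, 1.465, -0.013, 1.343, -0.059], TCP at [0.183, 0.624, 0.248] pointing down, gripper open.
Joint ranges: [-2.58, 2.58], [-0.38, 2.09], [-1.3, 1.39], [0.25, 2.4], [-1.5, 4.64], [0.08, 2.09], [-2.65, 2.65]. Speed limits (rad/s): [2.22, 2.22, 2.79, 2.79, 3.14, 3.14, 3.14].

## Interface

Orientations are given as a rotation vector (axis times angle).
In Python, from station import r, imaging, close_job, models gives the robot as it stands.
- The arm moves only by the tool servo_tool, never from a script. Its argument "targets" is a list of rows, each an object of numbers: "dx", "dy", "dz": the shift along the tool's x, y, z in mm; "wx", "wy", "wz": the turn, a rotation vector about the tool's x, y, z in rad; "gripper": the gripper's target within -1 to 1 (shut at 1, half-way at 0, fully open at -1). A call has exactly 8 rows; each row is the pose to reach, as a shift and turn from the pose commanded when the call began, along the tool's axes at that moment; what a row does not reach only later rows make up. A row lasts 1/12 s, in which the tool goes at most 41.7 mm and 7.16 degrees, less where a joint would pass 70% of its speed; a pose out of reach is approached as far as the arm can. A call with a gripper value outside its range is refused whole. The fingers move at their own pace and stop on an object; "squeeze" is the grip in N (left out, the last holds). Time passes only in rows, so rows that repeat a pose let the fingers close, or fill a call up. It gives the time, the measured TCP pose, the force and the opening at its end, in the units of the state.
- r.read_state(): the state, without advancing time (a new reading comes with each control period).
- imaging.snapshot(name): name is "scene" or "top" or "wrist"; returns the picture (480x640x3 uint8, red, green, blue); there is no depth.
- imaging.camera_params(name): a dict with "fov_y" (degrees; the focal length in pixels is half the picture's height over the tangent of half this angle, whatever the lens; pixels are square), "cx", "cy" (the principal point, pixels), "xyz" and "attitude" of the camera in the world. Camera axes: x right, y down, z forward; pixel columns grow to the right and rows downward; lengths in m; the calibration is good to about 2 mm. The wrist camera is an equidistant fisheye: a pixel r from the principal point sees the ray r / f radians off the axis. A picture is of the moment at which its call begins: read the wrist's pose just before it. camera_params takes no time and is no camera call; for the wrist camera it gives the pose at the moment of the call.
- close_job(): hands the job in, once; it reports no verdict.
Trained networks look in the newest picture that a camera, given by its name, has taken for a name from the list of things; names that differ only in an ending like _2 or _b are one class to them, and where a whole thing is asked for, a point or a joint stands for the part that bears it (a point fixed in the world has none). Each returns a list of dicts, best first, with "conf" (0 to 1); they miss things now and then, are a little off and sometimes report something else, mostly with a low value. They report only what shows in the picture. A call takes as long as a camera call.
- models.find_in(name, camera): "at" ([row, column] in pixels, amid what is visible of it).
The state is a dict: "clock": time; "joint_pos": joint angles; "qd": joint speeds; "joint_torque": joint torques, N m; "ee_pos": TCP position; "tcp_rot": TCP orientation; "wrist_force": force on the tool from outside, world axes, zero at the start; "torque": the same for the moment, N m; "finger_gap": finger opening in m.
Only numpy, scipy, OpenCV 4.12 (cv2) and the standard library are available. Lean on these libraries where they do the work, as an engineer would, in place of code of your own. Each camera call takes 0.05 s, during which the arm holds its last target.

## Task

Set the bench came mill to its green feed: using only the fingertips or the outside of the fingers, push the selector lever out of the middle lane, across the gate and fully home into the slot marked by the green disc. Only push it: never take the lever between the fingers, and do not run it into a slot of another colour on the way. Leave the tools and stock around the mill where they are.

Things in the scene. Friction and masses are not known exactly. Their poses are not given: they have to be found in the camera images.
- mill: grey bench mill for lead came, fixed to the table, turned up to 0.3 rad. Gearbox 180 (x) x 210 (y) mm with an aluminium gate plate on top, 115 mm high; a roll head, 172 mm high, stands at its +y side (y 120 to 250 mm, x +-50 mm). Origin on the table under the middle of the gate, x away from the robot, z up
- gate (a point): middle of the gate, on the plate's top; axes as the mill's. Three lanes 19 mm wide run along x (at y -34, 0, +34 mm, open from x -46 to +46), joined only by a cross channel 19 mm wide along y at x = 0. Plate islands between the lanes stop the lever, so it changes lane only through the cross channel. The ends of the outer lanes are the four colour slots; the middle lane has none
- knob (a point): centre of the black ball knob, 34 mm across, on the selector lever, a rod 11 mm thick that tilts about a pivot 80 mm below gate. The knob is 140 mm from the pivot: in the mill's frame at x = 140 sin(along), y = 140 sin(across) cos(along), z = 35 + 140 cos(across) cos(along) mm. The lever stays where it is left; 3 to 4 N at the knob moves it
- along (a joint): tilt of the lever along the lanes, rad: 0 in the cross channel (lanes can be changed within about 0.04 of 0), + towards the mill's +x (away from the robot), - towards the robot; end stops at -0.40 and +0.40 are the slots' ends (fully home). Starts between 0.14 and 0.37
- across (a joint): tilt of the lever along the cross channel, rad: 0 in the middle lane, + towards the mill's +y (the robot's left, roll head side), -; end stops at -0.42 and +0.42 are the outer lanes
- green_disc: flat green disc, 23 mm across, 2 mm thick, on the gate plate just beyond the outer end of one corner slot, in line with it: it marks the green slot. The discs sit at x +-62, y +-34.5, z 115 mm in the mill's frame; which colour is at which corner changes from run to run. Origin at the centre, axes as the mill's
- blue_disc: flat blue disc, 23 mm across, 2 mm thick, on the gate plate just beyond the outer end of one corner slot, in line with it: it marks the blue slot. The discs sit at x +-62, y +-34.5, z 115 mm in the mill's frame; which colour is at which corner changes from run to run. Origin at the centre, axes as the mill's
- amber_disc: flat amber disc, 23 mm across, 2 mm thick, on the gate plate just beyond the outer end of one corner slot, in line with it: it marks the amber slot. The discs sit at x +-62, y +-34.5, z 115 mm in the mill's frame; which colour is at which corner changes from run to run. Origin at the centre, axes as the mill's
- red_disc: flat red disc, 23 mm across, 2 mm thick, on the gate plate just beyond the outer end of one corner slot, in line with it: it marks the red slot. The discs sit at x +-62, y +-34.5, z 115 mm in the mill's frame; which colour is at which corner changes from run to run. Origin at the centre, axes as the mill's
- flux_jar: bystander: amber glass jar with a steel lid, 60 mm across, 85 mm tall; origin at the centre of its underside
- solder_spool: bystander: standing metal spool, 60 mm across, 50 mm tall; origin at the centre of its underside
- pliers: bystander: pliers with blue grips lying flat, about 160 mm long, 12 mm high; origin under the middle, jaws along its +x
- came_knife: bystander: knife lying flat, dark wooden handle and steel blade, 160 mm long, 18 mm high; origin on the table where handle meets blade, blade along its +x
- nail_tray: bystander: small open steel tray, 120 x 90 x 35 mm; origin at the centre of its underside
- glass_offcuts: bystander: small stack of coloured glass pieces, 100 x 70 x 12 mm; origin at the centre of its underside
- fid: bystander: flat smoothing stick of pale wood, 150 x 22 x 14 mm; origin at the centre of its underside

How it is judged:
On the way:
1. the lever has gone through the cross channel into an outer lane ((value of joint across above 0.3 rad or value of joint across below -0.3 rad) and value of joint along between -0.2 and 0.2 rad), for 0.02 s.
At the end, for the whole second after the job is handed in: the lever stands at rest in the slot of the green disc, pushed home (tilt along the lane beyond 0.35 of 0.40 rad, knob within 35 mm of the green disc in plan); every bystander within 20 mm of where it started ((value of joint along above 0.35 rad or value of joint along below -0.35 rad) and (value of joint across above 0.3 rad or value of joint across below -0.3 rad) and horizontal distance between knob and green_disc below 0.035 m and velocity of joint along between -0.05 and 0.05 rad/s and velocity of joint across between -0.05 and 0.05 rad/s and distance of each of flux_jar, solder_spool, pliers, came_knife, nail_tray, glass_offcuts, fid from where it was at the start of the episode below 0.02 m); the robot touches nothing.
It fails at once if the lever is run more than about half way into a slot of another colour ((value of joint along above 0.25 rad or value of joint along below -0.25 rad) and (value of joint across above 0.25 rad or value of joint across below -0.25 rad) and horizontal distance between knob and green_disc above 0.06 m).
It fails at once if the lever's knob is taken between the fingers (distance between the grasp point and knob below 0.019 m).
It fails at once if a bystander is moved by more than 20 mm or lifted (distance of any of flux_jar, solder_spool, pliers, came_knife, nail_tray, glass_offcuts, fid from where it was at the start of the episode above 0.02 m).
It also fails if it takes over 48 s, if anything falls off the work surface, if the arm or the gripper's body presses on something with over 40 N, if the wrist force passes 120 N, or if a joint passes its speed limit or range.

## Working session

There is one attempt and no reset: what is moved stays moved. The work goes in short steps, Python scripts to look and compute and a tool call to move; the robot and the scene stay as the last step left them, time stands still between calls to the robot, and variables do not carry over. Pictures are saved under pics/ and viewed, and the job is handed in when it is done.

Besides the shell and the picture viewer there is one more tool, called as name(argument=value, ...) on one line, values as JSON. servo_tool: Moves the arm, as the interface text tells. Its arguments: {"type":"object","properties":{"targets":{"type":"array"},"squeeze":{"type":"number"}},"required":["targets"]}

```bash
ls; mkdir -p pics
python3 - <<'E'
from station import r, imaging, models
import cv2
print(r.read_state())
for n in ("scene","top"):
    im=imaging.snapshot(n); cv2.imwrite(f"pics/{n}0.png",im[:,:,::-1]); print(n,imaging.camera_params(n))
    for o in ("green_disc","blue_disc","amber_disc","red_disc","knob"):
        print(o,models.find_in(o,n)[:2])
print(r.read_state()["clock"])
E
```

```text
pics
{'clock': 0.0, 'joint_pos': array([-1.38517393,  0.33389703,  0.03985279,  1.46626749, -0.01342984,
        1.34329862, -0.05850712]), 'qd': array([-0.00095431, -0.00189227,  0.00053238,  0.00213669,  0.00112684,
        0.00071834, -0.00073035]), 'joint_torque': array([ 1.15884352e-03, -6.58568716e+01,  1.36600345e+00, -4.05545247e+01,
        1.68628630e-02,  1.32852345e-02, -2.13410388e-06]), 'ee_pos': array([0.18252504, 0.62340099, 0.24743176]), 'tcp_rot': array([ 2.51343709e+00,  1.88303747e+00, -1.94632602e-03]), 'wrist_force': array([-0.09828959,  0.33702336,  0.2819507 ]), 'torque': array([ 0.03649672, -0.00673643, -0.05944499]), 'finger_gap': 0.0855215609904139}
scene {'fov_y': 45.24725926921806, 'cx': 315.94955216490774, 'cy': 235.2107116672976, 'xyz': array([1.13350688, 0.22809794, 1.1744994 ]), 'attitude': array([-1.56185145, -2.27311911,  0.65764818])}
green_disc []
blue_disc []
amber_disc []
red_disc [{'at': [207.4, 276.0], 'conf': 0.38}, {'at': [255.0, 321.3], 'conf': 0.29}]
knob [{'at': [234.8, 283.5], 'conf': 0.72}]
top {'fov_y': 43.99304285674806, 'cx': 319.95966643260056, 'cy': 232.6252180934907, 'xyz': array([ 0.4076333 , -0.02735361,  1.42398811]), 'attitude': array([-2.1546665 ,  2.18446365, -0.07471413])}
green_disc [{'at': [203.6, 324.7], 'conf': 0.6}]
blue_disc [{'at': [258.8, 343.3], 'conf': 0.59}]
amber_disc [{'at': [194.0, 358.0], 'conf': 0.56}]
red_disc [{'at': [247.6, 370.6], 'conf': 0.65}]
knob [{'at': [205.4, 347.8], 'conf': 0.48}]
0.6
```

View pics/scene0.png

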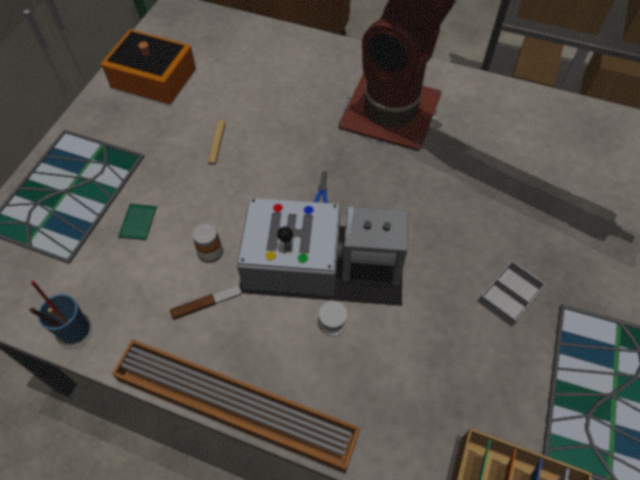

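View pics/top0.png

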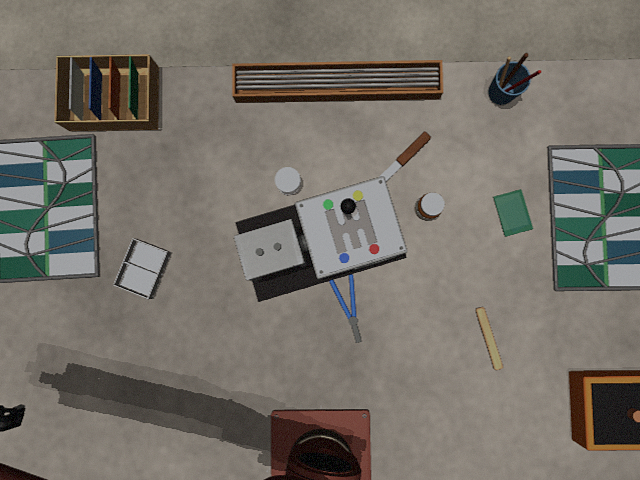

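```bash
cat > h.py <<'E'
import numpy as np
from scipy.spatial.transform import Rotation as R
from scipy.optimize import least_squares
def px2z(p,cam,z,):
    f=240/np.tan(np.radians(cam['fov_y']/2)); d=np.array([(p[1]-cam['cx'])/f,(p[0]-cam['cy'])/f,1.])
    d=R.from_rotvec(cam['attitude']).apply(d); o=cam['xyz']; return o+d*(z-o[2])/d[2]
def proj(X,cam):
    f=240/np.tan(np.radians(cam['fov_y']/2)); c=R.from_rotvec(cam['attitude']).inv().apply(np.atleast_2d(X)-cam['xyz'])
    return np.c_[c[:,1]/c[:,2]*f+cam['cy'],c[:,0]/c[:,2]*f+cam['cx']]
E
python3 - <<'E'
from h import *
from station import imaging
cam=imaging.camera_params("top")
D=dict(green=[203.6,324.7],blue=[258.8,343.3],amber=[194,358],red=[247.6,370.6])
for k,v in D.items(): print(k,px2z(v,cam,.117))
E
```

```text
green [ 0.58438061 -0.01749725  0.117     ]
blue [ 0.46145393 -0.05671173  0.117     ]
amber [ 0.60470793 -0.09164701  0.117     ]
red [ 0.48526749 -0.11714336  0.117     ]
```

The top and scene pictures agree. Green is at the far-left corner (+x, +y) and the lever is in the middle lane on the + side. Next I'll fit the mill pose and the lever angle.

```bash
cat >> h.py <<'E'
import cv2
def center_hue(im,name,win=None):
    pass
T=dict(green=(62,34.5),blue=(-62,34.5),amber=(62,-34.5),red=(-62,-34.5))
def fit(meas):
    # meas: list of (cam, corner xy mm, px)
    def res(p):
        c,s=np.cos(p[2]),np.sin(p[2]); out=[]
        for cam,(x,y),px in meas:
            x,y=x/1e3,y/1e3
            out+=list(proj([p[0]+c*x-s*y,p[1]+s*x+c*y,.117],cam)[0]-px)
        return out
    s=least_squares(res,[.53,-.07,.2],loss='soft_l1'); return s.x,np.array(res(s.x)).reshape(-1,2)
def knobw(p,al,ac):
    x,y,z=.14*np.sin(al),.14*np.sin(ac)*np.cos(al),.035+.14*np.cos(ac)*np.cos(al)
    c,s=np.cos(p[2]),np.sin(p[2]); return np.array([p[0]+c*x-s*y,p[1]+s*x+c*y,z])
E
python3 - <<'E'
from h import *
from station import imaging,r
import cv2
meas=[];K=[]
for n in ("top","scene"):
    cam=imaging.camera_params(n); im=cv2.imread(f"pics/{n}0.png"); h=cv2.cvtColor(im,cv2.COLOR_BGR2HSV).astype(int)
    guess={"top":dict(green=[203.6,327],blue=[258.8,343.3],amber=[195,358],red=[247.6,374]),"scene":dict(green=[258,302],blue=[210,309],amber=[256,271],red=[208,278])}[n]
    for k,g in guess.items():
        g0=np.round(g).astype(int); w=h[g0[0]-8:g0[0]+9,g0[1]-8:g0[1]+9]
        hue={'green':60,'blue':118,'amber':26,'red':178}[k]
        dh=np.abs((w[...,0]-hue+90)%180-90); m=(dh<14)&(w[...,1]>90)&(w[...,2]>60)
        rr,cc=np.nonzero(m); px=np.array([rr.mean(),cc.mean()])+g0-8; print(n,k,m.sum(),px)
        meas.append((cam,T[k],px))
    g0={"top":(205,348),"scene":(234,285)}[n]
    w=h[g0[0]-14:g0[0]+15,g0[1]-14:g0[1]+15]; rr,cc=np.nonzero(w[...,2]<45); px=np.array([rr.mean(),cc.mean()])+np.array(g0)-14
    print(n,"knob",len(rr),px); K.append((cam,px))
p,rs=fit(meas); print(p,rs.round(1).tolist())
for w in (meas[:4],meas[4:]): print(fit(w)[0])
s=least_squares(lambda q:np.r_[proj(knobw(p,*q),K[0][0])[0]-K[0][1],proj(knobw(p,*q),K[1][0])[0]-K[1][1]],[.25,0]); print(s.x,s.fun,knobw(p,*s.x))
print(r.tip_reach)
S=r.read_state(); print(R.from_rotvec(S['tcp_rot']).as_matrix())
E
python3 - <<'E'
import cv2
im=cv2.imread("pics/top0.png")[160:300,220:430]; cv2.imwrite("pics/topc.png",cv2.resize(im,None,fx=3.8,fy=3.8,interpolation=2))
E
```

```text
top green 75 [203.98666667 327.73333333]
top blue 77 [257.53246753 343.85714286]
top amber 80 [195.3 357.5]
top red 78 [248.47435897 373.88461538]
top knob 172 [206.01744186 347.79651163]
scene green 68 [257.32352941 302.45588235]
scene blue 69 [209.69565217 308.34782609]
scene amber 71 [254.91549296 270.11267606]
scene red 67 [207.56716418 277.3880597 ]
scene knob 199 [235.64321608 285.19095477]
[ 0.53315071 -0.07428574  0.27694466] [[0.0, -0.0], [0.1, 0.0], [-0.2, 0.0], [0.1, 0.0], [0.3, 0.0], [-0.2, -0.1], [0.3, -0.0], [-0.3, 0.1]]
[ 0.533178   -0.07424851  0.27655305]
[ 0.53310503 -0.07433322  0.27738888]
[ 0.2947503  -0.01988348] [-0.72724085 -0.58165899 -0.83471123 -0.28925729] [ 0.57299936 -0.06572777  0.16893598]
0.017
[[ 2.80986408e-01  9.59711747e-01 -3.91953407e-05]
 [ 9.59711746e-01 -2.80986409e-01 -5.05097857e-05]
 [-5.94881927e-05 -2.34236656e-05 -9.99999998e-01]]
```

View pics/topc.png

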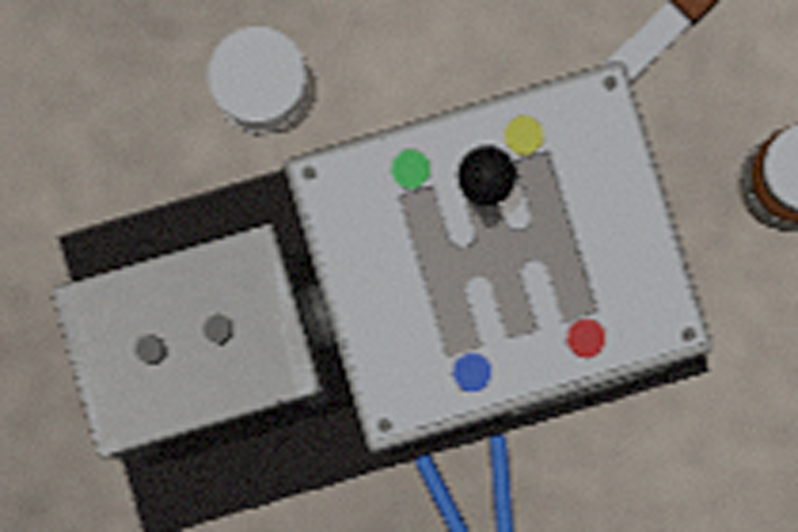

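servo_tool(targets=[{"dx": -22,"dy": 26,"wz": 0.1,"gripper": 1},{"dx": -44,"dy": 52,"wz": 0.2,"gripper": 1},{"dx": -66,"dy": 78,"wz": 0.3,"gripper": 1},{"dx": -88,"dy": 104,"wz": 0.4,"gripper": 1},{"dx": -110,"dy": 130,"wz": 0.5,"gripper": 1},{"dx": -132,"dy": 155,"wz": 0.6,"gripper": 1},{"dx": -154,"dy": 181,"wz": 0.7,"gripper": 1},{"dx": -176,"dy": 206,"wz": 0.8,"gripper": 1}], squeeze=20)

```text
invalid input
```

```bash
cat > to.py <<'E'
import sys
from h import *
from station import r
P=(0.53315,-0.07429,0.2769)
def to(mx,my,z,verbose=True):
    S=r.read_state(); M=R.from_rotvec(S['tcp_rot']).as_matrix(); c,s=np.cos(P[2]),np.sin(P[2])
    t=np.array([P[0]+(c*mx-s*my)/1e3,P[1]+(s*mx+c*my)/1e3,z/1e3])
    d=M.T@(t-S['ee_pos'])*1e3
    Rt=np.array([[c,s,0],[s,-c,0],[0,0,-1]]); w=R.from_matrix(M.T@Rt).as_rotvec()
    q=S['ee_pos']-[P[0],P[1],0]; 
    print('now mill',np.round([1e3*(c*q[0]+s*q[1]),1e3*(-s*q[0]+c*q[1]),1e3*q[2]],1),'clock',round(S['clock'],2),'gap',round(S['finger_gap'],4),'F',np.round(S['wrist_force'],1))
    print('d',d.round(1),'w',w.round(3))
if __name__=="__main__": to(*map(float,sys.argv[1:4]))
E
python3 to.py 95 0 247
```

```text
now mill [-146.3  767.3  248.3] clock 0.6 gap 0.0857 F [ 0.7 -0.2 -0.3]
d [-520.8  613.     1.3] w [0.    0.    1.009]
```

servo_tool(targets=[{"dx": -22,"dy": 26,"dz": 0,"wx": 0,"wy": 0,"wz": 0.1,"gripper": 1},{"dx": -44,"dy": 52,"dz": 0,"wx": 0,"wy": 0,"wz": 0.2,"gripper": 1},{"dx": -66,"dy": 78,"dz": 0,"wx": 0,"wy": 0,"wz": 0.3,"gripper": 1},{"dx": -88,"dy": 104,"dz": 0,"wx": 0,"wy": 0,"wz": 0.4,"gripper": 1},{"dx": -110,"dy": 130,"dz": 0,"wx": 0,"wy": 0,"wz": 0.5,"gripper": 1},{"dx": -132,"dy": 155,"dz": 0,"wx": 0,"wy": 0,"wz": 0.6,"gripper": 1},{"dx": -154,"dy": 181,"dz": 0,"wx": 0,"wy": 0,"wz": 0.7,"gripper": 1},{"dx": -176,"dy": 206,"dz": 0,"wx": 0,"wy": 0,"wz": 0.8,"gripper": 1}], squeeze=20)

```text
clock: 1.27
ee_pos: [0.3317, 0.3954, 0.2485]
tcp_rot: [-3.051, -0.748, -0.0]
wrist_force: [0.5, 0.1, 0.1]
finger_gap: 0.0
```

```bash
python3 to.py 95 0 247
```

```text
now mill [-65.4 506.9 248.5] clock 1.27 gap 0.0 F [0.5 0.1 0.1]
d [ 54.4 528.9   1.3] w [-0.    -0.     0.204]
```

servo_tool(targets=[{"dx": 3,"dy": 33,"dz": 0,"wx": 0,"wy": 0,"wz": 0.03,"gripper": 1},{"dx": 7,"dy": 66,"dz": 0,"wx": 0,"wy": 0,"wz": 0.06,"gripper": 1},{"dx": 10,"dy": 99,"dz": 0,"wx": 0,"wy": 0,"wz": 0.09,"gripper": 1},{"dx": 14,"dy": 132,"dz": 0,"wx": 0,"wy": 0,"wz": 0.12,"gripper": 1},{"dx": 17,"dy": 165,"dz": 0,"wx": 0,"wy": 0,"wz": 0.15,"gripper": 1},{"dx": 20,"dy": 198,"dz": 0,"wx": 0,"wy": 0,"wz": 0.18,"gripper": 1},{"dx": 24,"dy": 231,"dz": 0,"wx": 0,"wy": 0,"wz": 0.2,"gripper": 1},{"dx": 27,"dy": 264,"dz": 0,"wx": 0,"wy": 0,"wz": 0.2,"gripper": 1}])

```text
clock: 1.93
ee_pos: [0.4788, 0.1747, 0.2487]
tcp_rot: [-3.109, -0.446, -0.001]
wrist_force: [0.5, 0.8, 0.0]
finger_gap: 0.0001
```

```bash
python3 to.py 95 0 247
```

```text
now mill [ 15.8 254.4 248.7] clock 1.93 gap 0.0001 F [0.5 0.8 0. ]
d [ 77.2 255.    1.6] w [-0.    -0.001  0.008]
```

servo_tool(targets=[{"dx": 15,"dy": 30,"dz": 0,"wx": 0,"wy": 0,"wz": 0,"gripper": 1},{"dx": 30,"dy": 66,"dz": 0,"wx": 0,"wy": 0,"wz": 0,"gripper": 1},{"dx": 45,"dy": 102,"dz": 0,"wx": 0,"wy": 0,"wz": 0,"gripper": 1},{"dx": 60,"dy": 138,"dz": 0,"wx": 0,"wy": 0,"wz": 0,"gripper": 1},{"dx": 75,"dy": 174,"dz": 0,"wx": 0,"wy": 0,"wz": 0,"gripper": 1},{"dx": 76,"dy": 210,"dz": 0,"wx": 0,"wy": 0,"wz": 0,"gripper": 1},{"dx": 77,"dy": 246,"dz": 0,"wx": 0,"wy": 0,"wz": 0,"gripper": 1},{"dx": 77,"dy": 248,"dz": 0,"wx": 0,"wy": 0,"wz": 0,"gripper": 1}])

```text
clock: 2.6
ee_pos: [0.6225, -0.0487, 0.2486]
tcp_rot: [3.107, 0.433, 0.0]
wrist_force: [-0.7, -1.2, 0.5]
finger_gap: 0.0002
```

```bash
python3 to.py 95 0 160
python3 - <<'E'
from station import imaging
import cv2
for n in("top","scene"):
    im=imaging.snapshot(n)
    cv2.imwrite(f"pics/{n}1.png",im[:,:,::-1])
E
python3 to.py 95 0 160
```

```text
now mill [9.290e+01 2.000e-01 2.486e+02] clock 2.6 gap 0.0002 F [-0.7 -1.2  0.5]
d [ 2.1 -0.2 88.6] w [0.004 0.    0.   ]
now mill [ 94.1   6.3 248.3] clock 2.7 gap -0.0003 F [ 0.3 -0.  -0.2]
d [ 0.9  6.2 88.3] w [0.001 0.    0.005]
```

View pics/scene1.png

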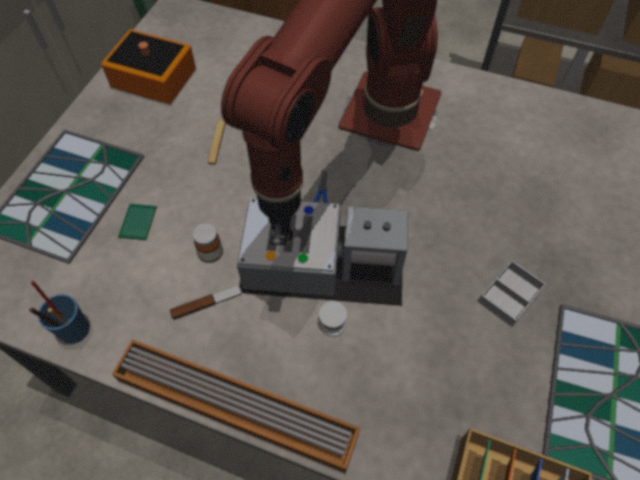

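servo_tool(targets=[{"dx": 1,"dy": 3,"dz": 15,"wx": 0,"wy": 0,"wz": 0,"gripper": 1},{"dx": 1,"dy": 6,"dz": 30,"wx": 0,"wy": 0,"wz": 0,"gripper": 1},{"dx": 1,"dy": 6,"dz": 45,"wx": 0,"wy": 0,"wz": 0,"gripper": 1},{"dx": 1,"dy": 6,"dz": 60,"wx": 0,"wy": 0,"wz": 0,"gripper": 1},{"dx": 1,"dy": 6,"dz": 74,"wx": 0,"wy": 0,"wz": 0,"gripper": 1},{"dx": 1,"dy": 6,"dz": 84,"wx": 0,"wy": 0,"wz": 0,"gripper": 1},{"dx": 1,"dy": 6,"dz": 88,"wx": 0,"wy": 0,"wz": 0,"gripper": 1},{"dx": 1,"dy": 6,"dz": 88,"wx": 0,"wy": 0,"wz": 0,"gripper": 1}])

```text
clock: 3.37
ee_pos: [0.6241, -0.0444, 0.1596]
tcp_rot: [-3.109, -0.45, 0.002]
wrist_force: [0.9, -0.2, -0.2]
finger_gap: 0.0004
```

```bash
python3 to.py 64 0 160
```

```text
now mill [ 95.6   3.9 159.6] clock 3.37 gap 0.0004 F [ 0.9 -0.2 -0.2]
d [-31.7   3.6  -0.4] w [-0.001  0.001  0.01 ]
```

servo_tool(targets=[{"dx": -8,"dy": 3,"dz": 0,"wx": 0,"wy": 0,"wz": 0,"gripper": 1},{"dx": -16,"dy": 3,"dz": 0,"wx": 0,"wy": 0,"wz": 0,"gripper": 1},{"dx": -22,"dy": 3,"dz": 0,"wx": 0,"wy": 0,"wz": 0,"gripper": 1},{"dx": -27,"dy": 3,"dz": 0,"wx": 0,"wy": 0,"wz": 0,"gripper": 1},{"dx": -32,"dy": 3,"dz": 0,"wx": 0,"wy": 0,"wz": 0,"gripper": 1},{"dx": -37,"dy": 3,"dz": 0,"wx": 0,"wy": 0,"wz": 0,"gripper": 1},{"dx": -42,"dy": 3,"dz": 0,"wx": 0,"wy": 0,"wz": 0,"gripper": 1},{"dx": -45,"dy": 3,"dz": 0,"wx": 0,"wy": 0,"wz": 0,"gripper": 1}])

```text
clock: 4.03
ee_pos: [0.5844, -0.0606, 0.163]
tcp_rot: [-3.109, -0.449, -0.011]
wrist_force: [6.0, 2.5, 11.0]
finger_gap: -0.0
```

```bash
python3 to.py 31 0 160
python3 - <<'E'
from station import imaging
import cv2
import numpy as np
o=[]
for n,(a,b) in(("top",(205,348)),("scene",(230,285))):
    im=imaging.snapshot(n)[:,:,::-1]
    cv2.imwrite(f"pics/{n}2.png",im); o.append(cv2.resize(im[a-60:a+60,b-65:b+65],None,fx=3,fy=3,interpolation=2))
cv2.imwrite("pics/c2.png",np.hstack(o))
E
```

```text
now mill [ 53.   -0.9 163. ] clock 4.03 gap -0.0 F [ 6.   2.5 11. ]
d [-22.   -1.1   2.8] w [ 0.001 -0.007  0.01 ]
```

View pics/c2.png

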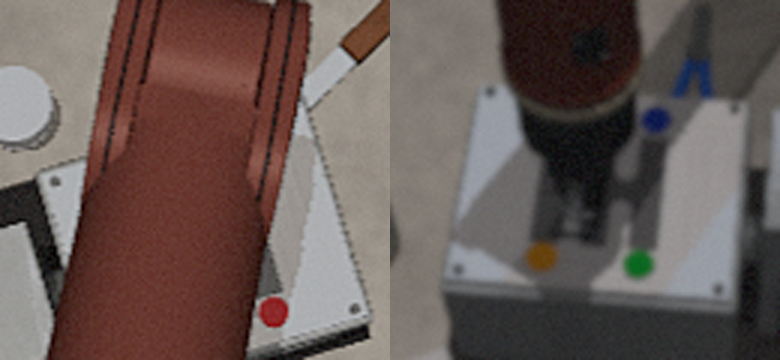

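Run:
```python
from station import imaging,r
import cv2
print(imaging.camera_params("wrist"))
im=imaging.snapshot("wrist")[:,:,::-1]
cv2.imwrite("pics/w2.png",im)
print(r.read_state()['wrist_force'],r.read_state()['ee_pos'])
```

```text
{'fov_y': 65.70646984690485, 'cx': 321.78601273182295, 'cy': 239.8289013175431, 'xyz': array([0.56072167, 0.01738464, 0.28915091]), 'attitude': array([2.7913812 , 0.40155429, 0.07548999])}
[4.5983345  1.15920527 9.6668625 ] [ 0.58437874 -0.06065036  0.1629225 ]
```

View pics/w2.png

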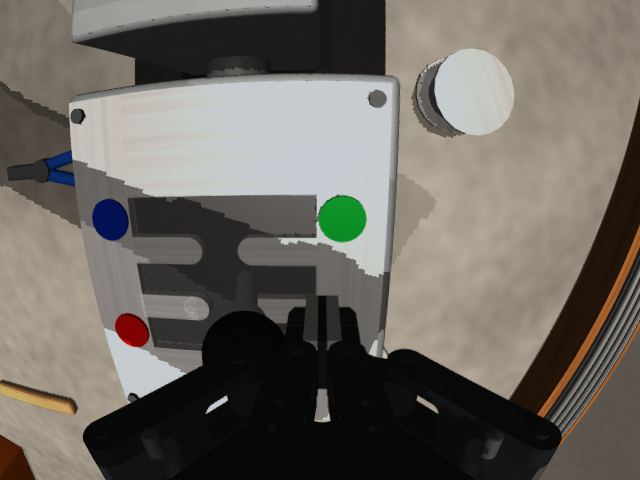

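servo_tool(targets=[{"dx": 6,"dy": 0,"dz": -2,"wx": 0,"wy": 0,"wz": 0,"gripper": 1},{"dx": 10,"dy": 0,"dz": -8,"wx": 0,"wy": 0,"wz": 0,"gripper": 1},{"dx": 10,"dy": 0,"dz": -13,"wx": 0,"wy": 0,"wz": 0,"gripper": 1},{"dx": 5,"dy": 0,"dz": -13,"wx": 0,"wy": 0,"wz": 0,"gripper": 1},{"dx": 0,"dy": 0,"dz": -13,"wx": 0,"wy": 0,"wz": 0,"gripper": 1},{"dx": -5,"dy": 0,"dz": -13,"wx": 0,"wy": 0,"wz": 0,"gripper": 1},{"dx": -9,"dy": 0,"dz": -13,"wx": 0,"wy": 0,"wz": 0,"gripper": 1},{"dx": -9,"dy": 0,"dz": -13,"wx": 0,"wy": 0,"wz": 0,"gripper": 1}])

```text
clock: 4.85
ee_pos: [0.5731, -0.0639, 0.1737]
tcp_rot: [-3.109, -0.447, -0.001]
wrist_force: [4.5, 0.9, 2.6]
finger_gap: 0.0001
```

```bash
cat > wl.py <<'E'
import sys
from h import *
from station import imaging,r,models
import to
cam=imaging.camera_params("wrist")
im=imaging.snapshot("wrist")[:,:,::-1]
cv2.imwrite(sys.argv[1],im)
print(models.find_in("knob","wrist")[:2])
to.to(31,0,173)
def wproj(X):
    f=240/np.tan(np.radians(cam['fov_y']/2)); c=R.from_rotvec(cam['attitude']).inv().apply(np.atleast_2d(X)-cam['xyz'])
    rh=np.hypot(c[:,0],c[:,1]); k=f*np.arctan2(rh,c[:,2])/rh
    return np.c_[c[:,1]*k+cam['cy'],c[:,0]*k+cam['cx']]
P=to.P
def m2w(x,y,z):
    c,s=np.cos(P[2]),np.sin(P[2]); return [P[0]+(c*x-s*y)/1e3,P[1]+(s*x+c*y)/1e3,z/1e3]
print('discs',{k:wproj(m2w(*v,117))[0].round().tolist() for k,v in T.items()})
for a in eval(sys.argv[2]):
    print(a,wproj(knobw(P,*a))[0].round())
E
python3 wl.py pics/w3.png "[(0.1,0),(0.05,0),(0,0),(-.05,0)]"
```

```text
[{'at': [325.5, 252.4], 'conf': 0.87}]
now mill [ 41.6  -0.8 173.4] clock 4.95 gap 0.0002 F [2.9 0.1 2.6]
d [-10.6  -0.9   0.4] w [-0.    -0.     0.009]
discs {'green': [211.0, 362.0], 'blue': [212.0, 135.0], 'amber': [328.0, 356.0], 'red': [321.0, 153.0]}
(0.1, 0) [330. 253.]
(0.05, 0) [330. 236.]
(0, 0) [329. 219.]
(-0.05, 0) [328. 203.]
```

View pics/w3.png

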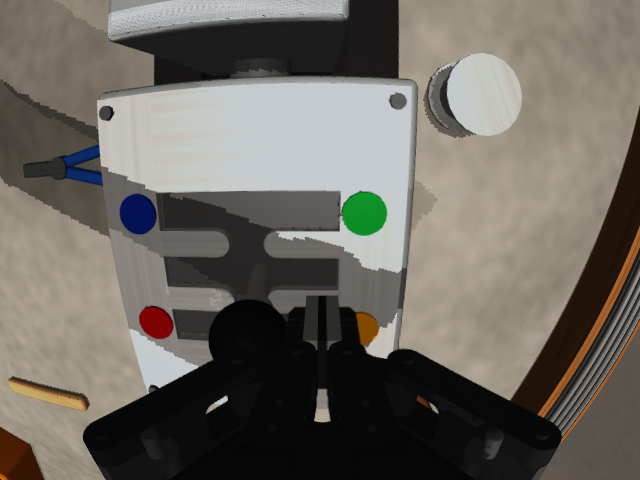

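servo_tool(targets=[{"dx": -3,"dy": 0,"dz": 0,"wx": 0,"wy": 0,"wz": 0,"gripper": 1},{"dx": -6,"dy": 0,"dz": 0,"wx": 0,"wy": 0,"wz": 0,"gripper": 1},{"dx": -9,"dy": 0,"dz": 0,"wx": 0,"wy": 0,"wz": 0,"gripper": 1},{"dx": -11,"dy": 0,"dz": 0,"wx": 0,"wy": 0,"wz": 0,"gripper": 1},{"dx": -13,"dy": 0,"dz": 0,"wx": 0,"wy": 0,"wz": 0,"gripper": 1},{"dx": -13,"dy": 0,"dz": 0,"wx": 0,"wy": 0,"wz": 0,"gripper": 1},{"dx": -13,"dy": 0,"dz": 0,"wx": 0,"wy": 0,"wz": 0,"gripper": 1},{"dx": -13,"dy": 0,"dz": 0,"wx": 0,"wy": 0,"wz": 0,"gripper": 1}])

```text
clock: 5.62
ee_pos: [0.5609, -0.0674, 0.1732]
tcp_rot: [3.109, 0.448, -0.001]
wrist_force: [2.1, 0.3, 3.6]
finger_gap: 0.0001
```

```bash
python3 wl.py pics/w4.png "[(0.1,0),(0.05,0),(0,0),(-.05,0)]"
```

```text
[{'at': [324.4, 256.6], 'conf': 0.77}]
now mill [ 28.6  -0.9 173.1] clock 5.72 gap -0.0002 F [ 2.6 -0.1  2.3]
d [ 2.4 -0.9  0.1] w [-0.     0.001  0.009]
discs {'green': [212.0, 387.0], 'blue': [212.0, 155.0], 'amber': [328.0, 378.0], 'red': [322.0, 172.0]}
(0.1, 0) [331. 284.]
(0.05, 0) [332. 267.]
(0, 0) [331. 249.]
(-0.05, 0) [330. 233.]
```

View pics/w4.png

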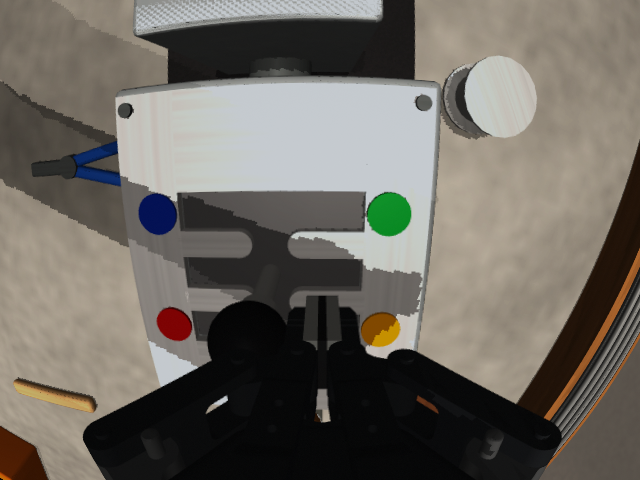

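servo_tool(targets=[{"dx": 15,"dy": 0,"dz": 0,"wx": 0,"wy": 0,"wz": 0,"gripper": 1},{"dx": 32,"dy": 5,"dz": 0,"wx": 0,"wy": 0,"wz": 0,"gripper": 1},{"dx": 35,"dy": 25,"dz": 0,"wx": 0,"wy": 0,"wz": 0,"gripper": 1},{"dx": 35,"dy": 50,"dz": 0,"wx": 0,"wy": 0,"wz": 0,"gripper": 1},{"dx": 28,"dy": 65,"dz": 0,"wx": 0,"wy": 0,"wz": 0,"gripper": 1},{"dx": 5,"dy": 65,"dz": 0,"wx": 0,"wy": 0,"wz": 0,"gripper": 1},{"dx": -20,"dy": 65,"dz": 2,"wx": 0,"wy": 0,"wz": 0,"gripper": 1},{"dx": -28,"dy": 65,"dz": 3,"wx": 0,"wy": 0,"wz": 0,"gripper": 1}])

```text
clock: 6.38
ee_pos: [0.5486, -0.14, 0.1691]
tcp_rot: [-3.11, -0.442, 0.007]
wrist_force: [-0.8, -0.7, -0.4]
finger_gap: 0.0001
```

```bash
python3 wl.py pics/w5.png "[(0.1,0),(0.05,0),(0,0),(-.05,0)]"; python3 to.py 0 0 170
```

```text
[{'at': [179.3, 328.7], 'conf': 0.91}]
now mill [ -0.7 -66.4 169.8] clock 6.48 gap -0.0002 F [-0.2  0.4 -0. ]
d [ 32.1 -66.2  -3.2] w [-0.001  0.002  0.007]
discs {'green': [85.0, 456.0], 'blue': [82.0, 201.0], 'amber': [220.0, 448.0], 'red': [218.0, 207.0]}
(0.1, 0) [163. 374.]
(0.05, 0) [163. 353.]
(0, 0) [163. 331.]
(-0.05, 0) [162. 310.]
now mill [ -0.7 -66.4 169.8] clock 6.48 gap -0.0002 F [-0.2  0.4 -0. ]
d [  1.1 -66.4  -0.1] w [-0.001  0.002  0.007]
```

View pics/w5.png

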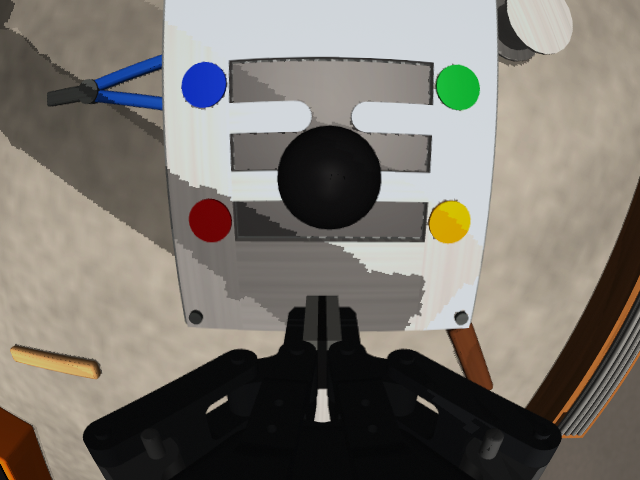

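servo_tool(targets=[{"dx": 0.5,"dy": -12,"dz": 0,"wx": 0,"wy": 0,"wz": 0,"gripper": 1},{"dx": 0.5,"dy": -24,"dz": 0,"wx": 0,"wy": 0,"wz": 0,"gripper": 1},{"dx": 0.5,"dy": -32,"dz": 0,"wx": 0,"wy": 0,"wz": 0,"gripper": 1},{"dx": 0.5,"dy": -38,"dz": 0,"wx": 0,"wy": 0,"wz": 0,"gripper": 1},{"dx": 0.5,"dy": -44,"dz": 0,"wx": 0,"wy": 0,"wz": 0,"gripper": 1},{"dx": 0.5,"dy": -50,"dz": 0,"wx": 0,"wy": 0,"wz": 0,"gripper": 1},{"dx": 0.5,"dy": -56,"dz": 0,"wx": 0,"wy": 0,"wz": 0,"gripper": 1},{"dx": 0.5,"dy": -60,"dz": 0,"wx": 0,"wy": 0,"wz": 0,"gripper": 1}])

```text
clock: 7.15
ee_pos: [0.5362, -0.0793, 0.1705]
tcp_rot: [3.109, 0.448, 0.001]
wrist_force: [1.5, -2.9, 2.5]
finger_gap: 0.0003
```

```bash
python3 wl.py pics/w6.png "[(0,.1),(0,.2),(0,.3)]"; python3 to.py 0 25 165
```

```text
[{'at': [275.5, 314.1], 'conf': 0.89}]
now mill [  1.5  -5.1 170.2] clock 7.25 gap -0.0001 F [-0.1 -1.  -0.2]
d [29.6 -4.8 -2.8] w [-0.001  0.     0.01 ]
discs {'green': [206.0, 440.0], 'blue': [203.0, 198.0], 'amber': [323.0, 425.0], 'red': [321.0, 211.0]}
(0, 0.1) [293. 317.]
(0, 0.2) [256. 317.]
(0, 0.3) [217. 318.]
now mill [  1.5  -5.1 170.2] clock 7.25 gap -0.0001 F [-0.1 -1.  -0.2]
d [ -1.1 -30.1   5.3] w [-0.001  0.     0.01 ]
```

View pics/w6.png

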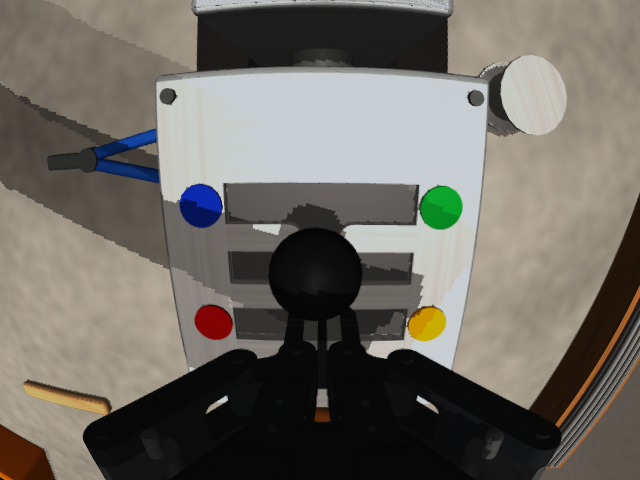

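servo_tool(targets=[{"dx": -1,"dy": -6,"dz": 1,"wx": 0,"wy": 0,"wz": 0,"gripper": 1},{"dx": -1,"dy": -12,"dz": 2,"wx": 0,"wy": 0,"wz": 0,"gripper": 1},{"dx": -1,"dy": -18,"dz": 3,"wx": 0,"wy": 0,"wz": 0,"gripper": 1},{"dx": -1,"dy": -24,"dz": 4,"wx": 0,"wy": 0,"wz": 0,"gripper": 1},{"dx": -1,"dy": -29,"dz": 5,"wx": 0,"wy": 0,"wz": 0,"gripper": 1},{"dx": -1,"dy": -33,"dz": 5,"wx": 0,"wy": 0,"wz": 0,"gripper": 1},{"dx": -1,"dy": -36,"dz": 5,"wx": 0,"wy": 0,"wz": 0,"gripper": 1},{"dx": -1,"dy": -36,"dz": 5,"wx": 0,"wy": 0,"wz": 0,"gripper": 1}])

```text
clock: 7.92
ee_pos: [0.5245, -0.0455, 0.1648]
tcp_rot: [3.109, 0.448, -0.002]
wrist_force: [1.5, -2.2, -2.9]
finger_gap: 0.0002
```

```bash
python3 wl.py pics/w7.png "[(0,.35),(0,.42),(0.05,.42),(-.05,.42)]"; python3 to.py 0 30 165
```

```text
[{'at': [269.4, 321.5], 'conf': 0.71}]
now mill [ -0.3  30.1 165.1] clock 8.02 gap 0.0001 F [ 0.8 -2.2 -1.5]
d [31.  30.4 -8. ] w [-0.     0.001  0.009]
discs {'green': [274.0, 439.0], 'blue': [272.0, 205.0], 'amber': [376.0, 422.0], 'red': [375.0, 220.0]}
(0, 0.35) [295. 323.]
(0, 0.42) [269. 323.]
(0.05, 0.42) [269. 341.]
(-0.05, 0.42) [268. 304.]
now mill [ -0.3  30.1 165.1] clock 8.02 gap 0.0001 F [ 0.8 -2.2 -1.5]
d [0.3 0.1 0.1] w [-0.     0.001  0.009]
```

View pics/w7.png

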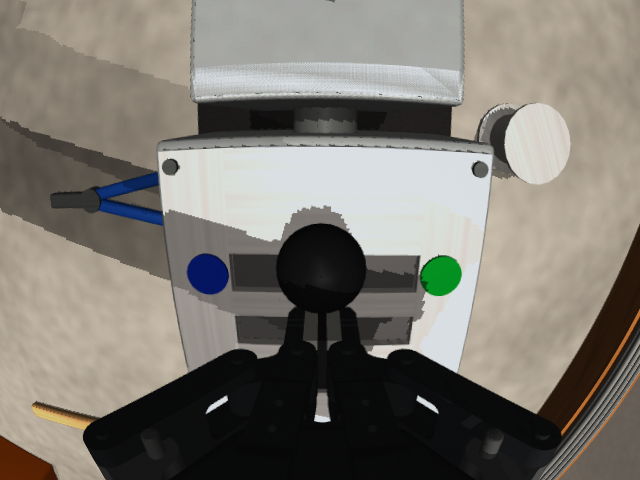

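servo_tool(targets=[{"dx": -3,"dy": 12,"dz": 0,"wx": 0,"wy": 0,"wz": 0,"gripper": 1},{"dx": -20,"dy": 20,"dz": 0,"wx": 0,"wy": 0,"wz": 0,"gripper": 1},{"dx": -45,"dy": 20,"dz": 0,"wx": 0,"wy": 0,"wz": 0,"gripper": 1},{"dx": -60,"dy": 10,"dz": 0,"wx": 0,"wy": 0,"wz": 0,"gripper": 1},{"dx": -60,"dy": -10,"dz": 1,"wx": 0,"wy": 0,"wz": 0,"gripper": 1},{"dx": -60,"dy": -22,"dz": 2,"wx": 0,"wy": 0,"wz": 0,"gripper": 1},{"dx": -55,"dy": -26,"dz": 2,"wx": 0,"wy": 0,"wz": 0,"gripper": 1},{"dx": -50,"dy": -26,"dz": 2,"wx": 0,"wy": 0,"wz": 0,"gripper": 1}])

```text
clock: 8.68
ee_pos: [0.4699, -0.0333, 0.1636]
tcp_rot: [-3.108, -0.451, -0.0]
wrist_force: [-0.2, 1.2, -0.3]
finger_gap: 0.0003
```

```bash
python3 wl.py pics/w8.png "[(0,.35),(0,.42),(0.05,.42),(-.05,.42)]"; python3 to.py 26.5 56 155
```

```text
[{'at': [325.4, 440.9], 'conf': 0.91}, {'at': [434.3, 74.4], 'conf': 0.73}]
now mill [-49.1  55.2 163.6] clock 8.78 gap -0.0001 F [ 0.4  0.1 -0.1]
d [79.6 56.  -9.4] w [ 0.001 -0.     0.01 ]
discs {'green': [315.0, 510.0], 'blue': [320.0, 298.0], 'amber': [402.0, 484.0], 'red': [411.0, 300.0]}
(0, 0.35) [351. 439.]
(0, 0.42) [329. 440.]
(0.05, 0.42) [328. 456.]
(-0.05, 0.42) [329. 424.]
now mill [-49.1  55.2 163.6] clock 8.78 gap -0.0001 F [ 0.4  0.1 -0.1]
d [75.6 -0.   8.6] w [ 0.001 -0.     0.01 ]
```

View pics/w8.png

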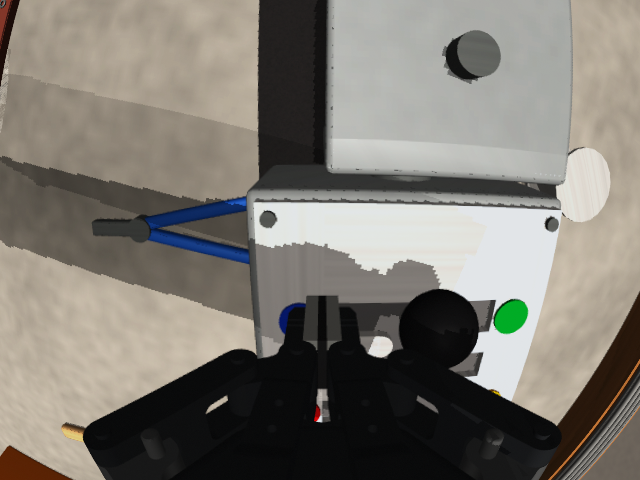

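The lever is still in the left lane at along≈0 and the fingers are behind it. I'll push it +x now.

servo_tool(targets=[{"dx": 12,"dy": 0,"dz": 0,"wx": 0,"wy": 0,"wz": 0,"gripper": 1},{"dx": 20,"dy": 0,"dz": 0,"wx": 0,"wy": 0,"wz": 0,"gripper": 1},{"dx": 27,"dy": 0,"dz": 1,"wx": 0,"wy": 0,"wz": 0,"gripper": 1},{"dx": 34,"dy": 0,"dz": 2,"wx": 0,"wy": 0,"wz": 0,"gripper": 1},{"dx": 41,"dy": 0,"dz": 3,"wx": 0,"wy": 0,"wz": 0,"gripper": 1},{"dx": 48,"dy": 0,"dz": 4,"wx": 0,"wy": 0,"wz": 0,"gripper": 1},{"dx": 55,"dy": 0,"dz": 5,"wx": 0,"wy": 0,"wz": 0,"gripper": 1},{"dx": 60,"dy": 0,"dz": 6,"wx": 0,"wy": 0,"wz": 0,"gripper": 1}])

```text
clock: 9.45
ee_pos: [0.5281, -0.018, 0.1571]
tcp_rot: [3.109, 0.447, -0.0]
wrist_force: [-2.2, -2.3, 2.7]
finger_gap: -0.0
```

```bash
python3 wl.py pics/w9.png "[(.2,.42),(.3,.42),(0.4,.42)]"; python3 to.py 26.5 56 155
```

```text
[{'at': [326.0, 395.8], 'conf': 0.96}]
now mill [ 10.4  55.8 157. ] clock 9.55 gap 0.0 F [-1.  -2.1  1.1]
d [ 20.1  56.  -16. ] w [0.001 0.    0.009]
discs {'green': [323.0, 417.0], 'blue': [320.0, 188.0], 'amber': [415.0, 402.0], 'red': [411.0, 206.0]}
(0.2, 0.42) [336. 365.]
(0.3, 0.42) [334. 397.]
(0.4, 0.42) [331. 424.]
now mill [ 10.4  55.8 157. ] clock 9.55 gap 0.0 F [-1.  -2.1  1.1]
d [16.1 -0.   2. ] w [0.001 0.    0.009]
```

View pics/w9.png

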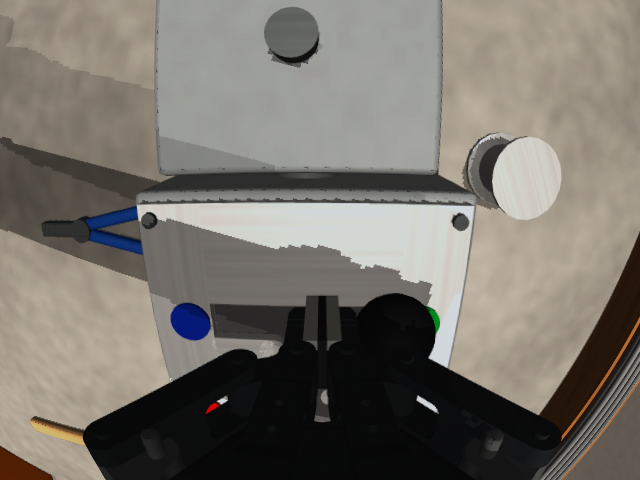

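servo_tool(targets=[{"dx": 4,"dy": 0,"dz": 0,"wx": 0,"wy": 0,"wz": 0,"gripper": 1},{"dx": 8,"dy": 0,"dz": 0,"wx": 0,"wy": 0,"wz": 0,"gripper": 1},{"dx": 11,"dy": 0,"dz": 0,"wx": 0,"wy": 0,"wz": 0,"gripper": 1},{"dx": 13,"dy": 0,"dz": 0,"wx": 0,"wy": 0,"wz": 0,"gripper": 1},{"dx": 15,"dy": 0,"dz": 0,"wx": 0,"wy": 0,"wz": 0,"gripper": 1},{"dx": 16,"dy": 0,"dz": 0,"wx": 0,"wy": 0,"wz": 0,"gripper": 1},{"dx": 16,"dy": 0,"dz": 0,"wx": 0,"wy": 0,"wz": 0,"gripper": 1},{"dx": 16,"dy": 0,"dz": 0,"wx": 0,"wy": 0,"wz": 0,"gripper": 1}])

```text
clock: 10.22
ee_pos: [0.5426, -0.0132, 0.1573]
tcp_rot: [-3.109, -0.448, -0.0]
wrist_force: [-3.1, -0.9, -2.3]
finger_gap: -0.0001
```

```bash
python3 wl.py pics/w10.png "[(.3,.42),(.35,.42),(0.4,.42)]"; python3 to.py 26.5 56 155
```

```text
[{'at': [325.3, 394.0], 'conf': 0.92}]
now mill [ 25.8  56.2 157.4] clock 10.32 gap -0.0001 F [-1.9 -1.9 -2.8]
d [  4.7  56.2 -15.6] w [-0.    -0.     0.009]
discs {'green': [325.0, 389.0], 'blue': [319.0, 163.0], 'amber': [416.0, 378.0], 'red': [409.0, 184.0]}
(0.3, 0.42) [335. 359.]
(0.35, 0.42) [334. 375.]
(0.4, 0.42) [333. 389.]
now mill [ 25.8  56.2 157.4] clock 10.32 gap -0.0001 F [-1.9 -1.9 -2.8]
d [0.7 0.2 2.4] w [-0.    -0.     0.009]
```

View pics/w10.png

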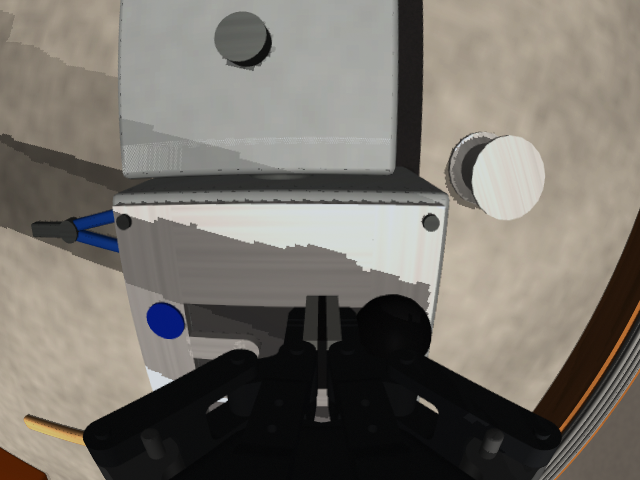

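servo_tool(targets=[{"dx": 1,"dy": 0,"dz": 0,"wx": 0,"wy": 0,"wz": 0,"gripper": 1},{"dx": 2,"dy": 0,"dz": 0,"wx": 0,"wy": 0,"wz": 0,"gripper": 1},{"dx": 3,"dy": 0,"dz": 0,"wx": 0,"wy": 0,"wz": 0,"gripper": 1},{"dx": 3,"dy": 0,"dz": 0,"wx": 0,"wy": 0,"wz": 0,"gripper": 1},{"dx": 3,"dy": 0,"dz": 0,"wx": 0,"wy": 0,"wz": 0,"gripper": 1},{"dx": 3,"dy": 0,"dz": 0,"wx": 0,"wy": 0,"wz": 0,"gripper": 1},{"dx": 3,"dy": 0,"dz": 0,"wx": 0,"wy": 0,"wz": 0,"gripper": 1},{"dx": 3,"dy": 0,"dz": 0,"wx": 0,"wy": 0,"wz": 0,"gripper": 1}])

```text
clock: 10.98
ee_pos: [0.5445, -0.0129, 0.157]
tcp_rot: [-3.11, -0.447, 0.003]
wrist_force: [-5.9, -3.7, -2.4]
finger_gap: 0.0001
```

```bash
python3 to.py 26.5 56 155
```

```text
now mill [ 27.8  56.  157. ] clock 10.98 gap 0.0001 F [-5.9 -3.7 -2.4]
d [-1.2 -0.   2. ] w [-0.     0.002  0.009]
```

servo_tool(targets=[{"dx": -5,"dy": 0,"dz": 0,"wx": 0,"wy": 0,"wz": 0,"gripper": 1},{"dx": -20,"dy": 0,"dz": 0,"wx": 0,"wy": 0,"wz": 0,"gripper": 1},{"dx": -45,"dy": 0,"dz": 0,"wx": 0,"wy": 0,"wz": 0,"gripper": 1},{"dx": -70,"dy": 0,"dz": -10,"wx": 0,"wy": 0,"wz": 0,"gripper": 1},{"dx": -80,"dy": 0,"dz": -40,"wx": 0,"wy": 0,"wz": 0,"gripper": 1},{"dx": -80,"dy": 0,"dz": -75,"wx": 0,"wy": 0,"wz": 0,"gripper": 1},{"dx": -80,"dy": 0,"dz": -90,"wx": 0,"wy": 0,"wz": 0,"gripper": 1},{"dx": -80,"dy": 0,"dz": -90,"wx": 0,"wy": 0,"wz": 0,"gripper": 1}])

```text
clock: 11.65
ee_pos: [0.4715, -0.0347, 0.2521]
tcp_rot: [-3.108, -0.448, -0.015]
wrist_force: [0.5, 0.1, 0.3]
finger_gap: 0.0003
```

```bash
python3 wl.py pics/w11.png "[(.3,.42),(.35,.42),(0.4,.42)]"
python3 - <<'E'
from station import imaging
import cv2
im=imaging.snapshot("scene")[:,:,::-1]; cv2.imwrite("pics/s11.png",im)
from h import *; import to
for a in (.3,.35,.4): print(a,proj(knobw(to.P,a,.42),imaging.camera_params("scene")).round(1))
E
```

```text
[{'at': [254.7, 467.0], 'conf': 0.95}]
now mill [-50.1  55.5 248.4] clock 11.75 gap -0.0002 F [ 0.9  0.5 -0.5]
d [80.3 56.3 75.7] w [-0.    -0.004  0.009]
discs {'green': [258.0, 458.0], 'blue': [257.0, 301.0], 'amber': [331.0, 446.0], 'red': [335.0, 302.0]}
(0.3, 0.42) [251. 455.]
(0.35, 0.42) [252. 462.]
(0.4, 0.42) [252. 469.]
0.3 [[240.2 312.6]]
0.35 [[243.4 311.8]]
0.4 [[246.6 311.1]]
```

View pics/w11.png

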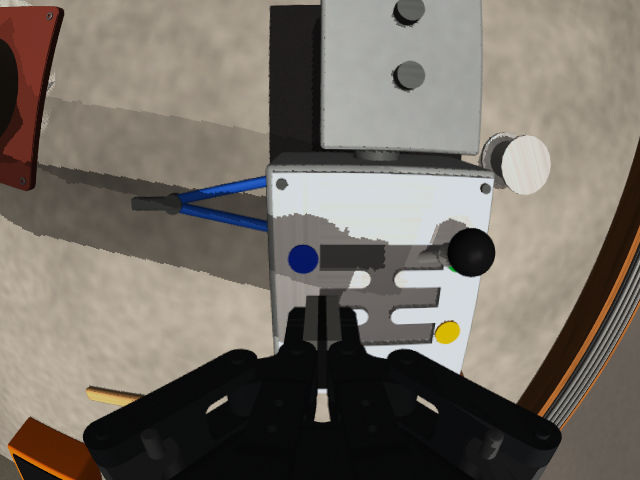

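View pics/s11.png

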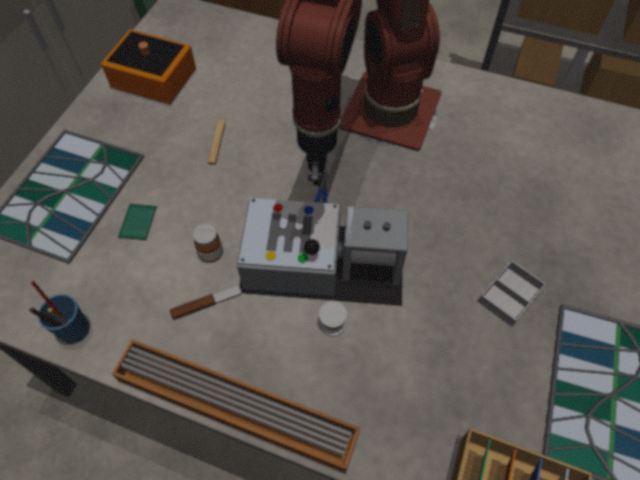

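The wrist view puts the knob at (252, 471), against (252, 469) predicted for along = 0.40. The scene view puts it at about (247, 312), against (246.6, 311.1). The lever is home by both views, the bystanders look unmoved, and the arm is clear of everything.

```bash
python3 -c "
from station import close_job
print(close_job())"
```

```text
the job is handed in; nothing more can be done
None
```

The lever is home in the green slot (far left corner), and I handed the job in at about 11.8 s of the 48 s allowed.

- **What I did:** I kept the fingers closed and pushed only with their outside. I pushed the lever back along the middle lane to the cross channel, across to the left lane, then forward until it stopped.
- **Lever position:** The last wrist and scene pictures both put the knob within about 2 pixels of where full home (along 0.40, across 0.42) should appear. The push force rose to about 7 N at the end, which suggests the end stop. The lever stayed there after I backed off.
- **Surroundings:** The bystanders look unmoved in the last scene picture; I compared them by eye, not by measurement. The arm ended clear of everything, with about zero force at the wrist.
- **Problem on the way:** The first push was too low and a finger knuckle rode on the knob, pressing down with about 11 N. I raised the tool 13 mm and carried on, and the later pushes showed no sign of this.

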